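Gauge an unmarked plug on the electronics bench

TASK

The plug standing alone on the black rubber mat is unmarked: find its size with the spring-mounted stepped gauge. Try it squarely over each pocket in turn, starting with the smallest and going up without skipping any, pressing only lightly (no more than about a kilo, so that the gauge sinks no more than halfway on its springs), and leave it upright and fully home on the floor of the first pocket that takes it, never putting it into a larger one. Leave the other two plugs in the tray and everything else on the bench where it is.

Things in the scene. Friction and masses are not known exactly. Their poses are not given: they have to be found in the camera images.
- plug_a: steel plug: a disc 14 mm thick with a round stem on top, 16 mm in diameter, 32 mm long (46 mm high in all, 40 to 85 g). One of three alike but for the disc diameter, 24, 27 or 30 mm, which is which is not told; lower edge bevelled 0.8 mm. Origin: centre of the underside; z up along the stem. The plug on the mat is to be gauged (any of the three); the other two stand in the tray
- plug_b: a second plug, as plug_a but with another disc diameter; same origin and axes
- plug_c: the third plug, as plug_a but with another disc diameter; same origin and axes
- gauge (a joint): stepped gauge: aluminium block 54 x 205 x 24 mm with four round pockets 12 mm deep in a row (22, 25, 28, 31 mm), on springs in its base. Value: m pushed down, 0 at rest, stop at 0.014; takes 1 N to start, then 1.5 N per mm. A pocket 1 mm wider than the disc takes the plug, centred to about 1 mm, down to its floor; if stopped by misalignment, it enters when shifted 1 to 2 mm
- gauge_base: dark steel base 62 x 245 mm of the gauge, fixed at any yaw, with a cheek 36 mm high at either end; origin: centre of its underside; the row of pockets lies along its y axis and grows towards its +y; a pocket smaller than the disc stops the plug at its mouth (it sinks in under 2 mm)
- gauge_hole0 (a point): centre of the mouth of the smallest pocket (22 mm across), on the gauge's top face 44 mm above the bench at rest; z up; moves down with the gauge; the pocket floor is 12 mm below it
- gauge_hole1 (a point): centre of the mouth of the second pocket (25 mm across), on the gauge's top face 44 mm above the bench at rest; z up; moves down with the gauge; the pocket floor is 12 mm below it
- gauge_hole2 (a point): centre of the mouth of the third pocket (28 mm across), on the gauge's top face 44 mm above the bench at rest; z up; moves down with the gauge; the pocket floor is 12 mm below it
- gauge_hole3 (a point): centre of the mouth of the largest pocket (31 mm across), on the gauge's top face 44 mm above the bench at rest; z up; moves down with the gauge; the pocket floor is 12 mm below it
- mat: black rubber mat 70 x 70 mm, 3 mm thick, fixed to the bench, on which the plug to be gauged stands alone; origin: centre of its underside
- tray: shallow grey plastic tray 85 x 135 mm, floor 3 mm and rim 12 mm above the bench, fixed, holding the other two plugs; origin: centre of its underside
- driver: bystander, to be left alone: red screwdriver 170 mm long, lying; origin near its middle
- tin: bystander, to be left alone: open brass tin 68 mm across, 24 mm high; origin: centre of its underside
- pot: bystander, to be left alone: small black open pot 32 mm across, 22 mm high; origin: centre of its underside
- spool: bystander, to be left alone: solder spool 54 mm across, 50 mm high; origin: centre of its underside
- pliers: bystander, to be left alone: blue pliers about 150 mm long, lying flat; origin near its middle

How it is judged (in metres and radians):
On the way, in this order (a step that is already met when the one before it is completed fails the run):
1. the plug is tried at the smallest pocket: its disc centred over it (within 4 mm) and down on the mouth (within 2 mm) (((horizontal distance between plug_a and gauge_hole0 below 0.004 m and z of plug_a in the frame of gauge_hole0 below 0.002 m) or (horizontal distance between plug_b and gauge_hole0 below 0.004 m and z of plug_b in the frame of gauge_hole0 below 0.002 m) or (horizontal distance between plug_c and gauge_hole0 below 0.004 m and z of plug_c in the frame of gauge_hole0 below 0.002 m))), for 0.05 s.
2. it is tried at the second pocket in the same way (((horizontal distance between plug_a and gauge_hole1 below 0.004 m and z of plug_a in the frame of gauge_hole1 below 0.002 m) or (horizontal distance between plug_b and gauge_hole1 below 0.004 m and z of plug_b in the frame of gauge_hole1 below 0.002 m) or (horizontal distance between plug_c and gauge_hole1 below 0.004 m and z of plug_c in the frame of gauge_hole1 below 0.002 m))), for 0.05 s.
3. it has gone 4 mm into the second pocket if that takes it, else it is tried at the third pocket (((horizontal distance between plug_a and gauge_hole1 below 0.003 m and z of plug_a in the frame of gauge_hole1 below -0.004 m) or ((horizontal distance between plug_b and gauge_hole2 below 0.004 m and z of plug_b in the frame of gauge_hole2 below 0.002 m) or (horizontal distance between plug_c and gauge_hole2 below 0.004 m and z of plug_c in the frame of gauge_hole2 below 0.002 m)))), for 0.05 s.
At the end, for the whole second after the job is handed in: The plug that stood on the mat is released, at rest and upright (within 0.06 rad) in the smallest pocket that takes it, centred within 3 mm, its underside at least 10.5 mm below the mouth of the 12 mm deep pocket; the other two plugs are within 20 mm of where they stood (((horizontal distance between plug_a and gauge_hole1 below 0.003 m and z of plug_a in the frame of gauge_hole1 below -0.0105 m and angle between plug_a's own z axis and vertical below 0.06 rad and linear speed of plug_a below 0.01 m/s and contact force between the fingers and plug_a below 0.05 N and distance of each of plug_b, plug_c from where it was at the start of the episode below 0.02 m and horizontal distance between each of plug_b, plug_c and mat above 0.06 m) or (horizontal distance between plug_b and gauge_hole2 below 0.003 m and z of plug_b in the frame of gauge_hole2 below -0.0105 m and angle between plug_b's own z axis and vertical below 0.06 rad and linear speed of plug_b below 0.01 m/s and contact force between the fingers and plug_b below 0.05 N and distance of each of plug_a, plug_c from where it was at the start of the episode below 0.02 m and horizontal distance between each of plug_a, plug_c and mat above 0.06 m) or (horizontal distance between plug_c and gauge_hole3 below 0.003 m and z of plug_c in the frame of gauge_hole3 below -0.0105 m and angle between plug_c's own z axis and vertical below 0.06 rad and linear speed of plug_c below 0.01 m/s and contact force between the fingers and plug_c below 0.05 N and distance of each of plug_a, plug_b from where it was at the start of the episode below 0.02 m and horizontal distance between each of plug_a, plug_b and mat above 0.06 m))); the robot touches nothing.
It fails at once if the gauge is pressed hard: pushed down more than 8 mm (13 N) (value of joint gauge above 0.008 m).
It fails at once if a plug is put (deeper than 4 mm) into a larger pocket than the first one that takes it ((horizontal distance between plug_a and gauge_hole2 below 0.012 m and z of plug_a in the frame of gauge_hole2 below -0.004 m) or (horizontal distance between plug_a and gauge_hole3 below 0.012 m and z of plug_a in the frame of gauge_hole3 below -0.004 m) or (horizontal distance between plug_b and gauge_hole3 below 0.012 m and z of plug_b in the frame of gauge_hole3 below -0.004 m)).
It fails at once if a bystander is pushed more than 20 mm away (distance of any of driver, tin, pot, spool, pliers from where it was at the start of the episode above 0.02 m).
It also fails if it takes over 72 s, if anything falls off the work surface, if the arm or the gripper's body presses on something with over 40 N, if the wrist force passes 120 N, or if a joint passes its speed limit or range.

ROBOT

A 6-joint arm with a two-finger parallel gripper is mounted at the origin on the work surface. World frame = base frame: x ahead of the robot, y to its left, z up, the work surface at z = 0. Lengths are in mm, angles in rad, forces in N, time in s.
With the tool pointing down it reaches from about 350 to 925 mm from the base axis. Payload 6.4 kg.
Tool frame: the origin (TCP) lies midway between the tips of the shut fingers; the grasp point (between the pads) lies 19 mm behind it; z points along the fingers, y is the line along which they close (so a half turn about z gives the same grasp; the last joint's range is limited). The gripper opens to 85 mm and grips with 20 to 120 N. Pads are 22 mm wide; open, the fingers measure 114 mm over their backs; the gripper's body (76 mm by 85 mm) begins 54 mm behind the grasp point. The pads swing forward as they close: fully open they stand 13 mm farther back than shut.
Start: joints at [-1.431, 0.245, 1.558, -0, 1.339, -0.174], TCP at [200.644, -618.269, 231.29] pointing down, gripper open.
Joint ranges: [-3.13, 3.13], [-1.02, 2.26], [0.13, 2.54], [-0.95, 4.09], [0.21, 2.88], [-2.74, 2.74]. Speed limits (rad/s): [2.57, 2.57, 3.14, 3.14, 3.14, 3.14].

INTERFACE

Orientations are given as a rotation vector (axis times angle).
In Python, from cell import robot gives the robot as it stands. The module is installed in compiled form; this text tells all that it offers.
- The arm moves only by the tool apply_moves, never from a script. Its argument "moves" is one flat list of numbers, 7 for each row, row after row: the turn, a rotation vector about the tool's x, y, z in units of 6 degrees (1.0 is 6 degrees), then the shift along the tool's x, y, z in units of 25 mm (1.0 is 25 mm), then the opening, from 0 (shut) to 1 (fully open). In form: [wx, wy, wz, dx, dy, dz, hand, wx, wy, wz, dx, dy, dz, hand, ...]. A call has 1 to 8 rows; each row shifts and turns the commanded pose from where the row before left it, along the tool's axes as they then stand; what a row does not reach is not made up. A row lasts 1/12 s, in which the tool goes at most 41.7 mm and 7.16 degrees, less where a joint would pass 70% of its speed; a pose out of reach is approached as far as the arm can. A call is refused whole if a number of a shift passes 1 or a number of a turn 1, either way. A call with a gripper value outside its range is refused whole. The fingers move at their own pace and stop on an object; "force" is the grip in N (left out, the last holds). Time passes only in rows, so rows that do not move let the fingers close. It gives the time, the measured TCP pose, the force, the opening and the grip force at its end, in the units of the state.
- robot.get_obs(): the state, without advancing time (a new reading comes with each control period).
- robot.grab_frame(name): name is "side" or "top"; returns a dict with "img" (480x640x3 uint8, red, green, blue), "range_z" (480x640 float32, mm along the optical axis (not along the pixel's ray), 0 where there is no reading), "fx", "fy", "cx", "cy" (pixels), "T" (4x4, takes a point from camera to world coordinates). Camera axes: x right, y up, looking along -z (the intrinsics and any distortion apply to the point x, -y, -z); pixel columns grow to the right and rows downward; lengths in mm; the calibration is good to about 2 mm. A picture is of the moment at which its call begins.
- robot.finish_job(): hands the job in; it is judged then, once.
Trained networks look in the newest picture that a camera, given by its name, has taken for a name from the list of things; names that differ only in an ending like _2 or _b are one class to them, and where a whole thing is asked for, a point or a joint stands for the part that bears it (a point fixed in the world has none). Each returns a list of dicts, best first, with "confidence" (0 to 1); they miss things now and then, are a little off and sometimes report something else, mostly with a low value. They report only what shows in the picture. A call takes as long as a camera call.
- robot.boxes_of(query, camera): "at" ([column, row] in pixels, amid what is visible of it).
- robot.regions_of(query, camera): "mask" (480x640 bool, what is visible of it) and "at" ([column, row] in pixels, amid what is visible of it).
- robot.pinpoint(query, camera): "at" ([column, row] in pixels: a listed point, or the origin of a listed thing).
The state is a dict: "clock": time; "qpos": joint angles; "dq": joint speeds; "joint_efforts": joint torques, N m; "ee_pos": TCP position; "ee_rot": TCP orientation; "contact_force": force on the tool from outside, world axes, zero at the start; "moment": the same for the moment, N m; "gripper_width": finger opening in mm; "gripper_force": force on a finger pad.
Only numpy, scipy, OpenCV 4.12 (cv2) and the standard library are available. Lean on these libraries where they do the work, as an engineer would, in place of code of your own. Each camera call takes 0.05 s, during which the arm holds its last target. There are 200 camera calls.

## Working session

There is one attempt and no reset: what is moved stays moved. The work goes in short steps, Python scripts to look and compute and a tool call to move; the robot and the scene stay as the last step left them, time stands still between calls to the robot, and variables do not carry over. Pictures are saved under pics/ and viewed, at most 10 in all, crops included, and the job is handed in when it is done.

Besides the shell and the picture viewer there is one more tool, called after ">>>" by a JSON object that holds its "fn" and its "kwargs", one argument or row to a line. apply_moves: Moves the arm, as the interface text tells. Its arguments: {"type":"object","properties":{"moves":{"type":"array","items":{"type":"number"}},"force":{"type":"number"}},"required":["moves"]}

```bash
mkdir -p pics; cat > h.py <<'E'
import numpy as np, cv2
from cell import robot
def px2w(f,u,v,z=None):
    d=np.array([(u-f['cx'])/f['fx'],-(v-f['cy'])/f['fy'],-1.])
    T=np.array(f['T'])
    if z is None:
        return T[:3,:3]@(d*f['range_z'][int(round(v)),int(round(u))])+T[:3,3]
    r=T[:3,:3]@d
    return T[:3,3]+r*(z-T[2,3])/r[2]
def cloud(f):
    v,u=np.mgrid[0:480,0:640]; r=f['range_z']
    P=np.stack([(u-f['cx'])/f['fx']*r,-(v-f['cy'])/f['fy']*r,-r],-1)
    T=np.array(f['T']); return P@T[:3,:3].T+T[:3,3]
def save(f,n): cv2.imwrite('pics/'+n,f['img'][:,:,::-1])
E
python3 - <<'E'
from h import *
np.set_printoptions(precision=1,suppress=True)
o=robot.get_obs(); print(o['ee_pos'],o['ee_rot'],o['gripper_width'],o['contact_force'])
for c in('top','side'):
    f=robot.grab_frame(c); save(f,c+'0.png'); print(c,f['fx'],np.array(f['T']), [k for k in f])
    for q,z in(('gauge_hole0',44),('gauge_hole1',44),('gauge_hole2',44),('gauge_hole3',44),('mat',0),('plug_a',3),('tray',0),('gauge_base',0),('tin',0),('pot',0),('spool',0)):
        for d in robot.pinpoint(q,c)[:3]:
            print(q,np.array(d['at']),round(d['confidence'],2),px2w(f,*d['at'],z))
E
```

```text
[ 200.6 -617.7  230.2] [-3.1 -0.5 -0. ] 84.80372557670285 [ 0.6 -0.6  0.4]
top 472.3818244626664 [[ -0.    1.   -0.1 403.9]
 [ -1.   -0.   -0.   35. ]
 [ -0.    0.1   1.  963.2]
 [  0.    0.    0.    1. ]] ['img', 'range_z', 'fx', 'fy', 'cx', 'cy', 'T']
gauge_hole0 [287.  183.1] 0.84 [637.2 112.3  44. ]
gauge_hole0 [307.4 197.2] 0.71 [608.1  71.7  44. ]
gauge_hole0 [347.3 220.5] 0.69 [560.5  -6.8  44. ]
gauge_hole1 [287.  183.1] 0.84 [637.2 112.3  44. ]
gauge_hole1 [307.4 197.2] 0.71 [608.1  71.7  44. ]
gauge_hole1 [347.3 220.5] 0.69 [560.5  -6.8  44. ]
gauge_hole2 [287.  183.1] 0.84 [637.2 112.3  44. ]
gauge_hole2 [307.4 197.2] 0.71 [608.1  71.7  44. ]
gauge_hole2 [347.3 220.5] 0.69 [560.5  -6.8  44. ]
gauge_hole3 [287.  183.1] 0.84 [637.2 112.3  44. ]
gauge_hole3 [307.4 197.2] 0.71 [608.1  71.7  44. ]
gauge_hole3 [347.3 220.5] 0.69 [560.5  -6.8  44. ]
mat [432.7 260.7] 0.57 [ 483.2 -181.6    0. ]
mat [439.7 260.5] 0.51 [ 483.5 -195.9    0. ]
plug_a [435.2 262.7] 0.74 [ 478.9 -185.9    3. ]
plug_a [473.8 190.8] 0.64 [ 627.3 -271.2    3. ]
plug_a [447.4 184.6] 0.55 [ 641.  -217.2    
[... 892 characters left out ...]
.82 [608.7  73.5  44. ]
gauge_hole3 [297.  229.1] 0.95 [548.9  10.8  44. ]
gauge_hole3 [238.8 257.5] 0.84 [636.7 122.1  44. ]
gauge_hole3 [260.2 244.1] 0.82 [608.7  73.5  44. ]
mat [342.  201.4] 0.88 [ 479.2 -197.4    0. ]
plug_a [343.4 203.6] 0.73 [ 474.3 -181.5    3. ]
plug_a [287.3 183.3] 0.62 [ 626.3 -269.7    3. ]
plug_a [273.4 196.1] 0.53 [ 646.1 -197.     3. ]
tray [280.1 187.8] 0.88 [ 640.6 -248.4    0. ]
tray [286.8 180.1] 0.33 [ 632.5 -293.7    0. ]
gauge_base [271.1 257.2] 0.77 [595.1  52.1   0. ]
gauge_base [392.8 174.3] 0.58 [ 361.5 -364.1    0. ]
tin [210.4 352. ] 0.93 [631.1 314.8   0. ]
pot [293.1 222.3] 0.54 [576.8 -86.5   0. ]
spool [389.8 173.7] 0.86 [ 369.4 -366.7    0. ]
```

```bash
python3 - <<'E'
import cv2
a=cv2.imread('pics/top0.png')[140:300,240:500]; b=cv2.imread('pics/side0.png')[150:310,200:400]
cv2.imwrite('pics/c0.png',cv2.resize(a,None,fx=3,fy=3,interpolation=cv2.INTER_CUBIC)); cv2.imwrite('pics/c1.png',cv2.resize(b,None,fx=3.5,fy=3.5,interpolation=cv2.INTER_CUBIC))
E
```

```text
(no output)
```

View pics/c0.png

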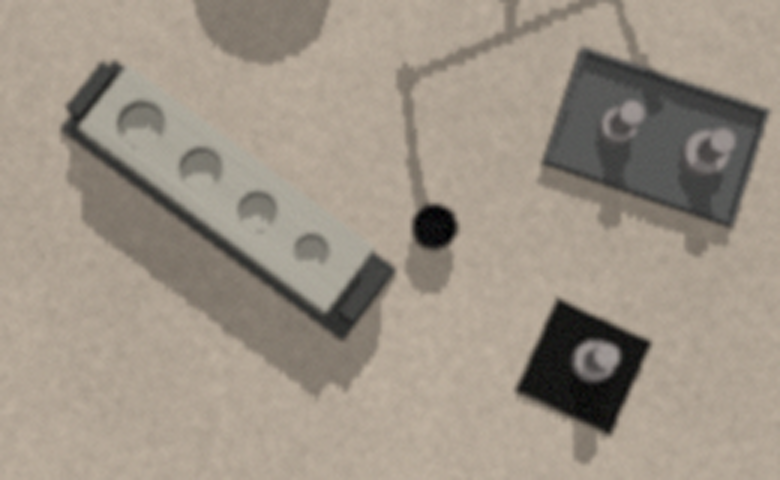

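View pics/c1.png

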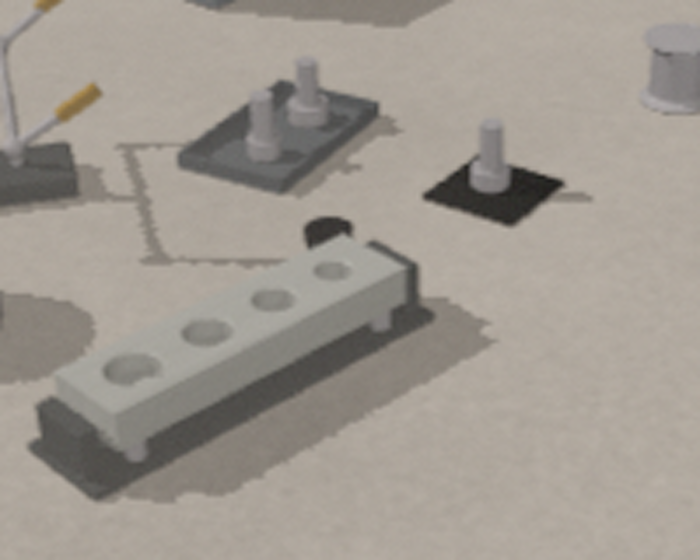

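The top view shows the gauge with its smallest pocket at about (344,223) and its largest at (287,180), and the plug on the mat at about (438,260). The side view agrees. Next I'll fit geometry from depth.

```bash
cat > fit.py <<'E'
from h import *
np.set_printoptions(precision=1,suppress=True)
for c in('top','side'):
    fs=[robot.grab_frame(c) for _ in range(6)]
    f=fs[0]; f['range_z']=np.median([g['range_z'] for g in fs],0)
    P=cloud(f); x,y,z=P[...,0],P[...,1],P[...,2]
    roi=(x>490)&(x<690)&(y>-60)&(y<180)
    m=roi&(z>39)&(z<52); m=cv2.morphologyEx(m.astype(np.uint8),cv2.MORPH_OPEN,np.ones((3,3)))
    n,l,s,_=cv2.connectedComponentsWithStats(m); k=1+np.argmax(s[1:,4]); m=l==k
    print(c,'face z',np.percentile(z[m],[10,50,90]),m.sum(),'bench z',np.median(z[(x>400)&(x<450)&(y>-100)&(y<100)]))
    # face contour on plane z=44
    con=max(cv2.findContours(m.astype(np.uint8),0,1)[0],key=cv2.contourArea)[:,0]
    W=np.array([px2w(f,u,v,44)[:2] for u,v in con],np.float32)
    r=cv2.minAreaRect(W); b=cv2.boxPoints(r); print('rect',np.array(r[0]),np.array(r[1]),r[2])
    e=[b[1]-b[0],b[2]-b[1]]; e=max(e,key=np.linalg.norm); e=e/np.linalg.norm(e); e=e if e[1]>0 else -e
    nrm=np.array([-e[1],e[0]]); C=np.array(r[0]); print('axis',e,np.degrees(np.arctan2(e[1],e[0])))
    # rectified ortho picture on plane z=44, 0.25mm/px
    S=4; a=np.arange(-115,115,1/S); t=np.arange(-40,40,1/S)
    A,Tt=np.meshgrid(a,t); X=C[0]+A*e[0]+Tt*nrm[0]; Y=C[1]+A*e[1]+Tt*nrm[1]
    T=np.linalg.inv(np.array(f['T'])); Q=np.stack([X,Y,0*X+44],-1)@T[:3,:3].T+T[:3,3]
    U=f['cx']+f['fx']*Q[...,0]/-Q[...,2]; V=f['cy']-f['fy']*Q[...,1]/-Q[...,2]
    im=np.median([g['img'] for g in fs],0).astype(np.uint8)
    o=cv2.remap(im,U.astype(np.float32),V.astype(np.float32),cv2.INTER_CUBIC)[:,:,::-1].copy()
    np.savez(c+'.npz',C=C,e=e,n=nrm)
    for i in range(0,920,40): cv2.line(o,(i,0),(i,6 if (i-460)%200 else 14),(0,0,255),1)
    for i in range(0,320,40): cv2.line(o,(0,i),(6,i),(0,0,255),1)
    cv2.imwrite(f'pics/r_{c}.png',o)
a=cv2.imread('pics/r_top.png'); b=cv2.imread('pics/r_side.png')
o=cv2.resize(np.vstack([a,b]),(800,557)); cv2.imwrite('pics/r.png',o)
E
python3 fit.py
```

```text
top face z [44.7 45.8 46.8] 2306 bench z 1.7263976550876805
rect [597.9  57.6] [205.7  54.9] 52.2857551574707
axis [0.6 0.8] 52.28574
side face z [41.2 42.9 43.4] 1545 bench z -1.0829969112519962
rect [598.1  61.6] [207.7  58.9] 52.36789321899414
axis [0.6 0.8] 52.367893
```

View pics/r.png

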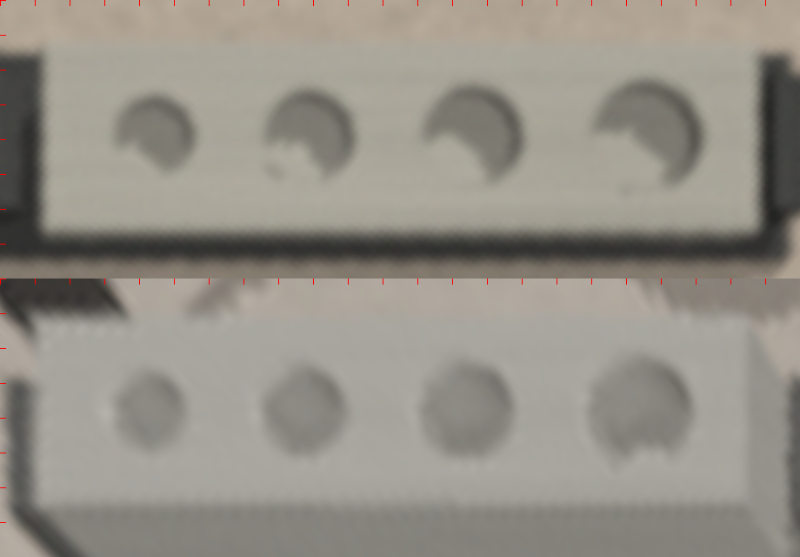

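Both cameras agree on the gauge: the top face is clean and the holes lie on its centreline at about -70.6, -25.9, 21.1 and 71.6 mm. Next I'll measure the plug, working relative to the holes.

```bash
cat > ortho.py <<'E'
from h import *
def ortho(c,C,z,half=30,S=5,e=(1,0),n=4):
    fs=[robot.grab_frame(c) for _ in range(n)]; f=fs[0]; e=np.array(e); nn=np.array([-e[1],e[0]])
    a=np.arange(-half,half,1/S); A,B=np.meshgrid(a,a)
    X=C[0]+A*e[0]+B*nn[0]; Y=C[1]+A*e[1]+B*nn[1]
    T=np.linalg.inv(np.array(f['T'])); Q=np.stack([X,Y,0*X+z],-1)@T[:3,:3].T+T[:3,3]
    U=f['cx']+f['fx']*Q[...,0]/-Q[...,2]; V=f['cy']-f['fy']*Q[...,1]/-Q[...,2]
    im=np.mean([g['img'] for g in fs],0).astype(np.uint8)
    o=cv2.remap(im,U.astype(np.float32),V.astype(np.float32),cv2.INTER_CUBIC)[:,:,::-1].copy()
    for i in range(0,len(a),5*S):
        L=10 if abs(a[i])<.01 else 5
        o[:L,i]=(0,0,255); o[i,:L]=(0,0,255)
    return o,fs
E
python3 - <<'E'
from ortho import *
np.set_printoptions(precision=1,suppress=True)
from scipy.spatial.transform import Rotation as R
o=robot.get_obs(); print(o['clock'],R.from_rotvec(o['ee_rot']).as_matrix().round(3))
ims=[]
for c in('top','side'):
    for z,dz in((49,{'top':1.7,'side':-1.1}[c]),(17,{'top':1.7,'side':-1.1}[c])):
        im,fs=ortho(c,(477,-188),z+dz*1,25,8); ims.append(im)
    r=np.median([g['range_z'] for g in fs],0); f=fs[0]; f['range_z']=r
    P=cloud(f).reshape(-1,3); m=(np.hypot(P[:,0]-477,P[:,1]+188)<30)&(P[:,2]>45+dz)&(P[:,2]<54)
    print(c,'stem top',m.sum(),P[m].mean(0),P[m].min(0),P[m].max(0))
cv2.imwrite('pics/pl.png',cv2.resize(np.vstack([np.hstack(ims[:2]),np.hstack(ims[2:])]),(600,600)))
E
```

```text
1.8 [[ 1.   0.3 -0. ]
 [ 0.3 -1.  -0. ]
 [-0.   0.  -1. ]]
top stem top 54 [ 483.  -187.4   50.5] [ 476.3 -194.4   46.9] [ 490.  -180.6   52.5]
side stem top 24 [ 484.7 -186.2   47.3] [ 478.7 -193.5   44.8] [ 491.2 -179.5   48.2]
```

View pics/pl.png

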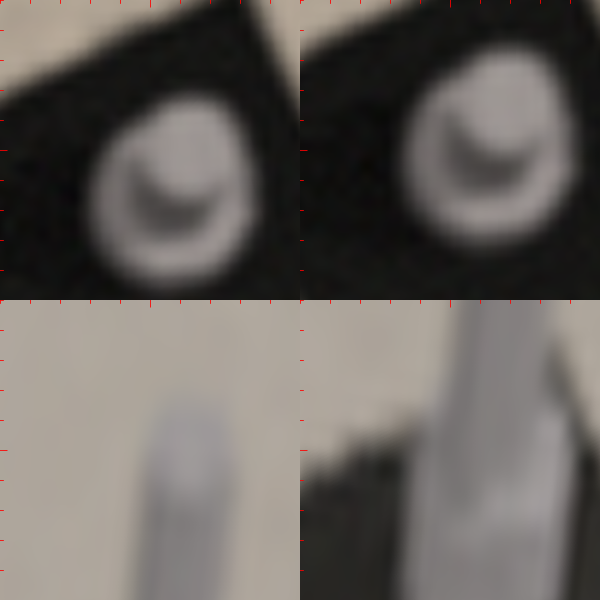

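```bash
cat > d.py <<'E'
import sys
from h import *
from scipy.spatial.transform import Rotation as R
np.set_printoptions(precision=4,suppress=True)
o=robot.get_obs(); M=R.from_rotvec(o['ee_rot']).as_matrix()
print(o['clock'],np.array(o['ee_pos']),o['gripper_width'],o['gripper_force'],'F',np.array(o['contact_force']))
if len(sys.argv)>4: print(M, np.array(o['qpos']))
if len(sys.argv)>3:
    t=np.array([float(a) for a in sys.argv[1:4]]); print('tool units',M.T@(t-np.array(o['ee_pos']))/25)
E
python3 d.py 484.2 -189.2 110 v
```

```text
2.6 [ 200.6375 -618.281   231.2743] 85.74691045894376 0.0 F [-0.3685  0.2172 -1.215 ]
[[ 0.9512  0.3087  0.    ]
 [ 0.3087 -0.9512  0.    ]
 [ 0.     -0.     -1.    ]] [-1.4311  0.2451  1.5578  0.      1.3387 -0.1741]
tool units [ 16.0865 -12.8238   4.8512]
```

>>> {"fn": "apply_moves", "kwargs": {
  "moves": [0, 0, 0, 0.8, -0.64, 0.2, 1, 0, 0, 0, 1, -0.8, 0.3, 1, 0, 0, 0, 1, -0.8, 0.3, 1, 0, 0, 0, 1, -0.8, 0.3, 1, 0, 0, 0, 1, -0.8, 0.3, 1, 0, 0, 0, 1, -0.8, 0.3, 1, 0, 0, 0, 1, -0.8, 0.3, 1, 0, 0, 0, 1, -0.8, 0.3, 1]
}}

```text
clock: 3.27
ee_pos: [338.6, -408.4, 173.7]
ee_rot: [3.103, 0.49, 0.0]
contact_force: [0.5, -0.2, -0.1]
gripper_width: 85.5
gripper_force: 0.0
```

>>> {"fn": "apply_moves", "kwargs": {
  "moves": [0, 0, 0, 1, -0.8, 0.3, 1, 0, 0, 0, 1, -0.8, 0.3, 1, 0, 0, 0, 1, -0.8, 0.3, 1, 0, 0, 0, 1, -0.8, 0.3, 1, 0, 0, 0, 1, -0.8, 0.3, 1, 0, 0, 0, 1, -0.8, 0.3, 1, 0, 0, 0, 1, -0.8, 0.3, 1, 0, 0, 0, 0, 0, 0, 1]
}}

```text
clock: 3.93
ee_pos: [462.2, -218.0, 119.7]
ee_rot: [-3.099, -0.498, 0.002]
contact_force: [0.3, 0.9, 0.7]
gripper_width: 85.8
gripper_force: 0.0
```

```bash
python3 d.py 484.2 -189.2 70 v
```

```text
3.9333 [ 462.1649 -218.0029  119.7345] 85.8212971483819 0.0 F [0.2589 0.9214 0.7393]
[[ 0.9496  0.3133 -0.0016]
 [ 0.3133 -0.9496  0.0029]
 [-0.0006 -0.0033 -1.    ]] [-0.6636  0.0557  1.9894  0.0015  1.0995  0.5878]
tool units [ 1.1992 -0.8114  1.9914]
```

>>> {"fn": "apply_moves", "kwargs": {
  "moves": [0, 0, 0, 0.6, -0.4, 0.5, 1, 0, 0, 0, 0.6, -0.41, 0.5, 1, 0, 0, 0, 0, 0, 0.5, 1, 0, 0, 0, 0, 0, 0.5, 1, 0, 0, 0, 0, 0, 0, 1, 0, 0, 0, 0, 0, 0, 1]
}}

```text
clock: 4.43
ee_pos: [482.9, -194.2, 70.8]
ee_rot: [-3.102, -0.49, 0.002]
contact_force: [-0.2, 0.6, -0.8]
gripper_width: 85.6
gripper_force: 0.0
```

```bash
python3 d.py 484.2 -189.2 21 v
```

```text
4.4333 [ 482.8751 -194.1918   70.7569] 85.61817136050999 0.0 F [-0.1799  0.5594 -0.8142]
[[ 0.9514  0.308  -0.0013]
 [ 0.308  -0.9514  0.0008]
 [-0.001  -0.0011 -1.    ]] [-0.6004  0.1573  1.9846 -0.0001  1.0012  0.6574]
tool units [ 0.1139 -0.1714  1.9904]
```

>>> {"fn": "apply_moves", "kwargs": {
  "moves": [0, 0, 0, 0.11, -0.17, 0.3, 1, 0, 0, 0, 0, 0, 0.6, 1, 0, 0, 0, 0, 0, 0.6, 1, 0, 0, 0, 0, 0, 0.48, 1, 0, 0, 0, 0, 0, 0, 1, 0, 0, 0, 0, 0, 0, 1]
}}

```text
clock: 4.93
ee_pos: [484.5, -189.0, 21.5]
ee_rot: [-3.102, -0.49, 0.001]
contact_force: [-0.1, 0.4, 0.2]
gripper_width: 85.5
gripper_force: 0.0
```

```bash
python3 d.py 484.2 -189.2 21 v
```

```text
4.9333 [ 484.509  -189.0229   21.4795] 85.54785459971373 0.0 F [-0.1055  0.433   0.1991]
[[ 0.9513  0.3084 -0.0008]
 [ 0.3084 -0.9513  0.0006]
 [-0.0006 -0.0008 -1.    ]] [-0.5902  0.2478  1.9923  0.      0.9025  0.6671]
tool units [-0.0139  0.0029  0.0192]
```

Close on the stem.

>>> {"fn": "apply_moves", "kwargs": {
  "moves": [0, 0, 0, 0, 0, 0, 0, 0, 0, 0, 0, 0, 0, 0, 0, 0, 0, 0, 0, 0, 0, 0, 0, 0, 0, 0, 0, 0, 0, 0, 0, 0, 0, 0, 0, 0, 0, 0, 0, 0, 0, 0, 0, 0, 0, 0, 0, 0, 0, 0, 0, 0, 0, 0, 0, 0],
  "force": 40
}}

```text
clock: 5.6
ee_pos: [485.0, -189.2, 22.1]
ee_rot: [3.103, 0.491, 0.0]
contact_force: [-1.2, 0.7, 3.1]
gripper_width: 14.4
gripper_force: 39.0
```

```bash
python3 d.py
```

```text
5.6 [ 484.9924 -189.2015   22.1359] 14.448095930267534 39.04498994350433 F [-1.2276  0.7068  3.0744]
```

>>> {"fn": "apply_moves", "kwargs": {
  "moves": [0, 0, 0, 0, 0, -0.4, 0, 0, 0, 0, 0, 0, -0.8, 0, 0, 0, 0, 0, 0, -0.8, 0, 0, 0, 0, 0, 0, -0.6, 0, 0, 0, 0, 0, 0, 0, 0, 0, 0, 0, 0, 0, 0, 0]
}}

```text
clock: 6.1
ee_pos: [485.2, -189.4, 87.6]
ee_rot: [3.102, 0.491, 0.002]
contact_force: [0.6, -0.0, -1.0]
gripper_width: 14.6
gripper_force: 39.0
```

```bash
python3 d.py 556 1 75 v
```

```text
6.1 [ 485.2417 -189.3977   87.6098] 14.562822036249836 39.04333770275116 F [ 0.5525 -0.0031 -1.0431]
[[ 0.9512  0.3087  0.0017]
 [ 0.3087 -0.9512 -0.0011]
 [ 0.0012  0.0016 -1.    ]] [-0.59    0.1275  1.9808 -0.      1.0313  0.667 ]
tool units [ 5.0423 -6.3712  0.5005]
```

>>> {"fn": "apply_moves", "kwargs": {
  "moves": [0, 0, 0, 0.4, -0.5, 0, 0, 0, 0, 0, 0.7, -0.9, 0, 0, 0, 0, 0, 0.74, -0.95, 0, 0, 0, 0, 0, 0.75, -0.95, 0, 0, 0, 0, 0, 0.75, -0.95, 0, 0, 0, 0, 0, 0.75, -0.95, 0, 0, 0, 0, 0, 0.6, -0.75, 0.2, 0, 0, 0, 0, 0.35, -0.42, 0.2, 0]
}}

```text
clock: 6.77
ee_pos: [555.1, 3.7, 75.3]
ee_rot: [-3.101, -0.494, 0.003]
contact_force: [1.1, -0.7, -1.3]
gripper_width: 14.4
gripper_force: 39.1
```

>>> {"fn": "apply_moves", "kwargs": {
  "moves": [0, 0, 0, 0, 0, 0, 0, 0, 0, 0, 0, 0, 0, 0, 0, 0, 0, 0, 0, 0, 0]
}}

```text
clock: 7.02
ee_pos: [554.8, 0.5, 76.0]
ee_rot: [-3.103, -0.49, 0.002]
contact_force: [-0.5, 0.2, -0.6]
gripper_width: 14.7
gripper_force: 39.1
```

```bash
python3 d.py 556 1 70 v; python3 - <<'E'
from ortho import *
ims=[]
for c,dz in(('top',1.7),('side',-1.1)):
    f=robot.grab_frame(c); 
    T=np.linalg.inv(np.array(f['T'])); q=T[:3,:3]@np.array([556,1,55])+T[:3,3]
    u=int(f['cx']+f['fx']*q[0]/-q[2]); v=int(f['cy']-f['fy']*q[1]/-q[2])
    ims.append(cv2.resize(f['img'][v-40:v+40,u-50:u+50,::-1],(400,320),interpolation=cv2.INTER_CUBIC))
    ims.append(cv2.resize(ortho(c,(555.6,1.4),44+dz,20,8)[0],(320,320)))
cv2.imwrite('pics/h0.png',np.vstack([np.hstack(ims[:2]),np.hstack(ims[2:])])[:600])
E
```

```text
7.0167 [554.8088   0.5052  76.0225] 14.670634194639469 39.06453788280487 F [-0.5119  0.1967 -0.5858]
[[ 0.9514  0.3081 -0.0016]
 [ 0.3081 -0.9514 -0.0001]
 [-0.0015 -0.0004 -1.    ]] [-0.2033  0.2224  1.8962 -0.0004  1.0246  1.0546]
tool units [ 0.0518 -0.004   0.2408]
```

View pics/h0.png

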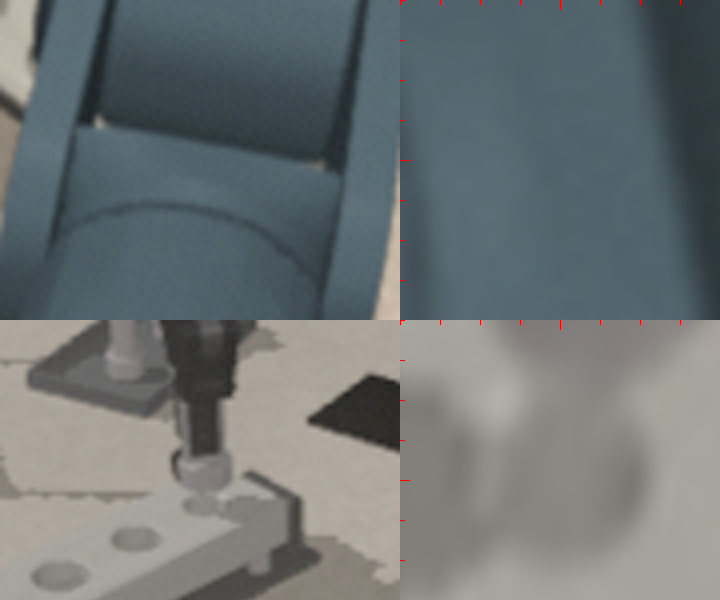

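The side view shows the plug directly above the smallest pocket; the arm hides it from the top camera. Now I'll lower it lightly.

>>> {"fn": "apply_moves", "kwargs": {
  "moves": [0, 0, 0, 0.04, 0, 0.2, 0, 0, 0, 0, 0, 0, 0.2, 0, 0, 0, 0, 0, 0, 0.06, 0, 0, 0, 0, 0, 0, 0, 0, 0, 0, 0, 0, 0, 0, 0]
}}

```text
clock: 7.93
ee_pos: [556.2, 1.7, 64.9]
ee_rot: [-3.103, -0.491, 0.001]
contact_force: [0.1, 0.3, -1.8]
gripper_width: 14.8
gripper_force: 39.1
```

>>> {"fn": "apply_moves", "kwargs": {
  "moves": [0, 0, 0, 0, 0, 0.04, 0, 0, 0, 0, 0, 0, 0.04, 0, 0, 0, 0, 0, 0, 0, 0]
}}

```text
clock: 8.18
ee_pos: [556.4, 1.6, 63.2]
ee_rot: [-3.103, -0.491, 0.0]
contact_force: [0.6, -0.0, -0.0]
gripper_width: 14.5
gripper_force: 39.1
```

```bash
python3 d.py 556 1 63
```

```text
8.1833 [556.4397   1.5847  63.2256] 14.465702366077602 39.06545698642731 F [ 0.6034 -0.0259 -0.0248]
tool units [-0.024   0.0168  0.009 ]
```

>>> {"fn": "apply_moves", "kwargs": {
  "moves": [0, 0, 0, 0, 0, 0.04, 0, 0, 0, 0, 0, 0, 0.04, 0, 0, 0, 0, 0, 0, 0, 0, 0, 0, 0, 0, 0, 0, 0]
}}

```text
clock: 8.52
ee_pos: [556.6, 1.6, 61.6]
ee_rot: [3.103, 0.491, 0.0]
contact_force: [-1.3, 0.9, 2.8]
gripper_width: 14.7
gripper_force: 39.4
```

```bash
python3 d.py 556 1 63
```

```text
8.5167 [556.5782   1.5784  61.6281] 14.658965292639532 39.396530985832214 F [-1.3119  0.8807  2.7629]
tool units [-0.0291  0.0149 -0.0549]
```

>>> {"fn": "apply_moves", "kwargs": {
  "moves": [0, 0, 0, 0, 0, 0.05, 0, 0, 0, 0, 0, 0, 0, 0, 0, 0, 0, 0, 0, 0, 0]
}}

```text
clock: 8.77
ee_pos: [556.6, 1.6, 60.3]
ee_rot: [3.103, 0.491, 0.0]
contact_force: [-2.6, 0.1, 4.9]
gripper_width: 14.8
gripper_force: 39.6
```

```bash
python3 d.py; python3 - <<'E'
from ortho import *
f=robot.grab_frame('side'); print(robot.get_obs()['contact_force'])
T=np.linalg.inv(np.array(f['T'])); q=T[:3,:3]@np.array([556,1,44])+T[:3,3]
u=int(f['cx']+f['fx']*q[0]/-q[2]); v=int(f['cy']-f['fy']*q[1]/-q[2])
a=cv2.resize(f['img'][v-40:v+40,u-65:u+35,::-1],(700,560),interpolation=cv2.INTER_CUBIC)
cv2.imwrite('pics/h0b.png',a)
E
```

```text
8.7667 [556.6059   1.5635  60.3296] 14.78777435488645 39.58879888057709 F [-2.5555  0.0984  4.9198]
[-2.20218774 -0.09598263  3.64862098]
```

View pics/h0b.png

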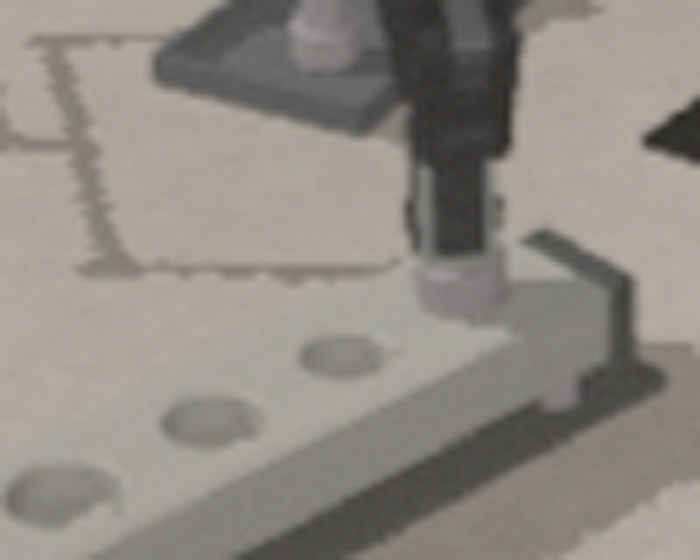

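The picture shows the plug resting on the mouth of the smallest pocket, about (462,300) in the crop, with the gauge slightly pressed. I'll check the lateral alignment for the next pocket.

```bash
python3 - <<'E'
from ortho import *
f=robot.grab_frame('side')
T=np.linalg.inv(np.array(f['T']))
def pr(p):
    q=T[:3,:3]@np.array(p)+T[:3,3]; return np.array([f['cx']+f['fx']*q[0]/-q[2],f['cy']-f['fy']*q[1]/-q[2]])
u0,v0=pr([556,1,44]).astype(int)
C=np.array([598.1,61.6]);e=np.array([.6107,.7919]);n=np.array([-.7919,.6107])
crop=lambda p:(pr(p)-[u0-65,v0-40]+.5)*7-.5
for a in(-71.9,-27.3,19.1,69):
    h=C+a*e-1.7*n; print('hole',h,'crop',crop([*h,44]),crop([*h,41.5]))
h=C-71.9*e-1.7*n
# disc silhouette at hole0 if centred: bottom and top rim, r=13.5
th=np.linspace(0,2*np.pi,60)
for d in (24,27,30):
    for z in(41.5,55.5):
        q=np.array([crop([h[0]+d/2*np.cos(t),h[1]+d/2*np.sin(t),z]) for t in th]); print(d,z,q.min(0),q.max(0))
E
```

```text
hole [555.5369   3.6242] crop [460.8083824  290.18614359] [461.10865268 297.60751966]
hole [582.77412  38.94294] crop [341.75903632 348.86010038] [342.23920157 356.40040782]
hole [611.1106  75.6871] crop [210.76025323 413.42338604] [211.44895892 421.08932525]
hole [641.58453 115.20291] crop [ 60.99889322 487.23388443] [ 61.93959839 495.03672747]
24 41.5 [419.33740216 276.02614588] [502.84590503 319.66620195]
24 55.5 [417.31255469 234.45541323] [501.48432976 277.57424447]
27 41.5 [414.11166836 273.35928939] [508.06195383 322.45583109]
27 55.5 [412.04520282 231.82084967] [506.74172091 280.33101788]
30 41.5 [408.88497201 270.69919392] [513.27775651 325.25273015]
30 55.5 [406.77687305 229.1930175 ] [511.99886203 283.09503326]
```

The pocket positions match the prediction to within a pixel at 2.5 mm of sink, and the plug is centred. The smallest pocket refuses it, so I'll lift and go to the second.

>>> {"fn": "apply_moves", "kwargs": {
  "moves": [0, 0, 0, 0, 0, -0.3, 0, 0, 0, 0, 0, 0, -0.3, 0, 0, 0, 0, 0, 0, 0, 0, 0, 0, 0, 0, 0, 0, 0]
}}

```text
clock: 9.2
ee_pos: [557.0, 1.4, 75.7]
ee_rot: [3.102, 0.491, 0.002]
contact_force: [0.6, -0.7, -1.5]
gripper_width: 15.1
gripper_force: 39.2
```

```bash
python3 d.py 583.7 36.7 73 v
```

```text
9.2 [556.9509   1.4303  75.705 ] 15.052322514658997 39.17324423789978 F [ 0.5587 -0.7147 -1.5097]
[[ 0.9512  0.3086  0.0016]
 [ 0.3086 -0.9512 -0.0004]
 [ 0.0014  0.0008 -1.    ]] [-0.201   0.2257  1.8929 -0.      1.0214  1.0561]
tool units [ 1.453  -1.0118  0.1094]
```

>>> {"fn": "apply_moves", "kwargs": {
  "moves": [0, 0, 0, 0.3, -0.2, 0, 0, 0, 0, 0, 0.45, -0.31, 0, 0, 0, 0, 0, 0.45, -0.31, 0, 0, 0, 0, 0, 0.25, -0.19, 0.2, 0, 0, 0, 0, 0, 0, 0.15, 0, 0, 0, 0, 0, 0, 0, 0, 0, 0, 0, 0, 0, 0, 0]
}}

```text
clock: 9.78
ee_pos: [582.4, 37.0, 65.3]
ee_rot: [-3.103, -0.492, 0.003]
contact_force: [-0.5, 1.1, -1.9]
gripper_width: 14.6
gripper_force: 39.2
```

```bash
python3 d.py 583.7 36.7 63
```

```text
9.7833 [582.4365  37.015   65.3004] 14.577441689344015 39.15185630321503 F [-0.4693  1.1295 -1.9491]
tool units [0.0443 0.0277 0.0919]
```

>>> {"fn": "apply_moves", "kwargs": {
  "moves": [0, 0, 0, 0.03, 0.02, 0.06, 0, 0, 0, 0, 0, 0, 0.04, 0, 0, 0, 0, 0, 0, 0.04, 0, 0, 0, 0, 0, 0, 0, 0, 0, 0, 0, 0, 0, 0, 0]
}}

```text
clock: 10.2
ee_pos: [584.0, 36.3, 63.0]
ee_rot: [3.103, 0.49, 0.0]
contact_force: [-0.6, -0.2, 1.4]
gripper_width: 14.4
gripper_force: 39.2
```

```bash
python3 d.py 583.7 36.7 63
```

```text
10.2 [584.039   36.2546  63.0067] 14.389617856499491 39.16561961174011 F [-0.624  -0.2148  1.371 ]
tool units [-0.0074 -0.0211  0.0003]
```

>>> {"fn": "apply_moves", "kwargs": {
  "moves": [0, 0, 0, 0, -0.02, 0.04, 0, 0, 0, 0, 0, 0, 0.04, 0, 0, 0, 0, 0, 0, 0, 0, 0, 0, 0, 0, 0, 0, 0]
}}

```text
clock: 10.53
ee_pos: [584.2, 36.7, 61.3]
ee_rot: [3.102, 0.491, 0.001]
contact_force: [-0.4, -1.1, 2.1]
gripper_width: 14.9
gripper_force: 39.3
```

```bash
python3 d.py 583.7 36.7 63
```

```text
10.5333 [584.2494  36.746   61.2623] 14.85903080605845 39.27520751953125 F [-0.3919 -1.0565  2.1443]
tool units [-0.0214 -0.005  -0.0695]
```

>>> {"fn": "apply_moves", "kwargs": {
  "moves": [0, 0, 0, -0.02, 0, 0.04, 0, 0, 0, 0, 0, 0, 0, 0, 0, 0, 0, 0, 0, 0, 0]
}}

```text
clock: 10.78
ee_pos: [584.1, 36.7, 60.4]
ee_rot: [3.102, 0.491, 0.003]
contact_force: [0.2, -2.3, 4.2]
gripper_width: 14.3
gripper_force: 39.4
```

>>> {"fn": "apply_moves", "kwargs": {
  "moves": [0, 0, 0, -0.04, 0, 0, 0, 0, 0, 0, 0, 0, 0, 0, 0, 0, 0, 0, 0, 0, 0]
}}

```text
clock: 11.03
ee_pos: [583.3, 36.7, 60.4]
ee_rot: [3.103, 0.491, 0.003]
contact_force: [3.3, -0.1, 3.9]
gripper_width: 15.0
gripper_force: 39.6
```

>>> {"fn": "apply_moves", "kwargs": {
  "moves": [0, 0, 0, 0.04, -0.04, 0, 0, 0, 0, 0, 0, 0, 0, 0, 0, 0, 0, 0, 0, 0, 0]
}}

```text
clock: 11.28
ee_pos: [583.1, 37.5, 59.9]
ee_rot: [3.102, 0.491, -0.0]
contact_force: [1.3, -3.0, 4.8]
gripper_width: 14.8
gripper_force: 39.6
```

>>> {"fn": "apply_moves", "kwargs": {
  "moves": [0, 0, 0, 0.04, 0.04, 0, 0, 0, 0, 0, 0, 0, 0, 0, 0, 0, 0, 0, 0, 0, 0]
}}

```text
clock: 11.53
ee_pos: [583.3, 37.4, 59.4]
ee_rot: [-3.102, -0.491, 0.004]
contact_force: [-0.3, -1.8, 5.9]
gripper_width: 14.7
gripper_force: 39.7
```

>>> {"fn": "apply_moves", "kwargs": {
  "moves": [0, 0, 0, -0.04, 0.04, 0, 0, 0, 0, 0, 0, 0, 0, 0, 0, 0, 0, 0, 0, 0, 0]
}}

```text
clock: 11.78
ee_pos: [583.1, 36.9, 59.5]
ee_rot: [-3.101, -0.49, 0.002]
contact_force: [1.4, 2.2, 6.0]
gripper_width: 14.8
gripper_force: 39.8
```

```bash
python3 d.py; python3 - <<'E'
from ortho import *
f=robot.grab_frame('side')
T=np.linalg.inv(np.array(f['T'])); q=T[:3,:3]@np.array([583,38,44])+T[:3,3]
u=int(f['cx']+f['fx']*q[0]/-q[2]); v=int(f['cy']-f['fy']*q[1]/-q[2]); print(u,v)
a=cv2.resize(f['img'][v-40:v+40,u-65:u+35,::-1],(700,560),interpolation=cv2.INTER_CUBIC)
cv2.imwrite('pics/h1b.png',a)
E
```

```text
11.7833 [583.0602  36.9473  59.5338] 14.8097364266779 39.78032648563385 F [1.4213 2.1751 6.0009]
277 235
```

View pics/h1b.png

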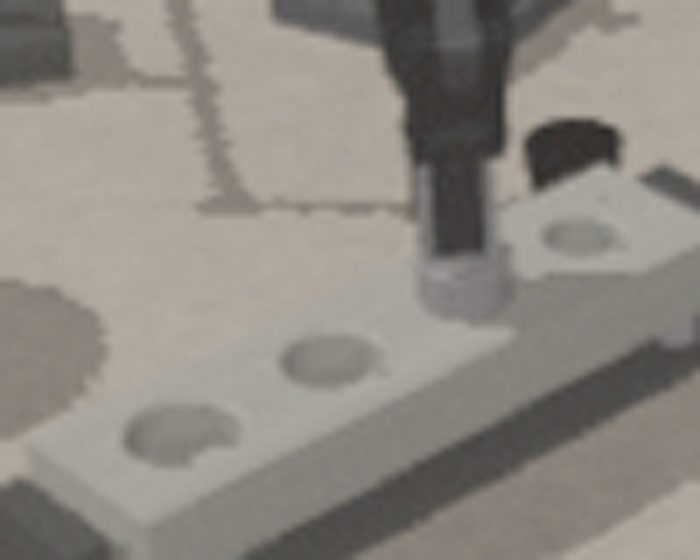

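The plug sits on top of the second pocket at 6 N. Before leaving it I'll compare disc widths with the tray plugs, as a check that this isn't just misalignment.

```bash
python3 - <<'E'
from ortho import *
f=robot.grab_frame('side'); T=np.linalg.inv(np.array(f['T']))
im0=cv2.cvtColor(cv2.imread('pics/side0.png'),cv2.COLOR_BGR2GRAY).astype(float)
im1=cv2.cvtColor(f['img'],cv2.COLOR_RGB2GRAY).astype(float)
def pr(p):
    q=T[:3,:3]@np.array(p)+T[:3,3]; return f['cx']+f['fx']*q[0]/-q[2],f['cy']-f['fy']*q[1]/-q[2],-q[2]
for n,p,im in(('mat',(484.2,-189,10),im0),('trayR',(624,-268,10),im0),('trayL',(645,-205,10),im0),('held',(583,38,48),im1)):
    u,v,d=pr(p)
    u=int(round(u));v=int(round(v)); print(n,u,v,'mm/px',d/f['fx'])
    for r in range(v-3,v+6,1): print(r,im[r,u-13:u+14].astype(int))
E
```

```text
mat 340 199 mm/px 2.3609382767028824
196 [165 166 165 168 164 154 125  90 135 148 137 132 127 128 126 116 123 144
 153 158 163 168 170 168 169 169 169]
197 [166 166 167 162 133  77  44 102 143 151 141 134 127 129 126 118 116 118
 102 109 126 142 152 156 164 166 167]
198 [166 163 157 131  77  49  46 110 148 156 149 140 135 130 122 117 117 120
 101  57  42  59  64 103 141 152 157]
199 [162 144  99  46  46  48  44 105 146 157 154 149 149 138 126 121 121 122
  96  51  40  40  44  42  55  68 103]
200 [135  79  49  47  46  46  45 104 132 133 134 134 137 139 135 129 125 120
  93  49  39  46  39  40  40  40  38]
201 [ 83  50  47  50  46  44  46 105 135 132 131 127 126 128 125 124 124 117
  89  43  37  38  36  39  43  45  42]
202 [ 49  47  52  48  50  49  49  98 130 134 130 127 127 130 125 123 122 114
  85  40  43  37  38  37  38  41  37]
203 [ 46  47  51  50  51  49  48  71 105 127 128 127 128 127 125 124 118  98
  62  39  37  41  43  39  35  34  37]
204 [ 51  51  48  47  50  48  46  48  58  87 108 116 118 117 114 110  93  60
  44  40  42  41  33  37  39  41  35]
trayR 288 181 mm/px 2.529994
[... 2491 characters left out ...]
4 164 165]
233 [169 168 168 166 165 168 162 153 147 146 143 142 139 133 130 121 122 121
 125 120 127 146 160 166 165 161 157]
234 [166 166 167 166 167 166 164 151 138 148 153 153 141 123 123 124 128 127
 125 118 120 129 146 156 157 146 128]
235 [167 165 166 164 165 163 164 151 136 135 133 135 134 136 132 126 128 126
 124 118 111 120 126 128 128 131 130]
236 [166 166 164 164 165 166 166 151 135 137 133 131 129 129 128 127 126 125
 124 117 109 118 130 131 133 130 130]
237 [165 164 165 164 166 166 165 154 137 136 130 129 127 129 130 128 128 125
 123 117 111 121 131 129 130 128 129]
238 [166 166 165 167 166 166 165 160 146 135 131 129 127 127 129 124 126 124
 122 117 120 128 130 129 131 129 128]
```

The mat plug measures about 27 mm, against 24 and 30 for the tray pair, so the refusal at 25 mm is genuine. On to the third pocket.

>>> {"fn": "apply_moves", "kwargs": {
  "moves": [0, 0, 0, 0, 0, -0.3, 0, 0, 0, 0, 0, 0, -0.35, 0, 0, 0, 0, 0, 0, 0, 0, 0, 0, 0, 0, 0, 0, 0]
}}

```text
clock: 12.22
ee_pos: [583.4, 36.0, 76.2]
ee_rot: [-3.103, -0.491, 0.0]
contact_force: [0.3, -0.5, -0.8]
gripper_width: 14.7
gripper_force: 39.1
```

```bash
python3 d.py 612.2 73.7 73
```

```text
12.2167 [583.3813  35.9996  76.1684] 14.670172592479984 39.14972484111786 F [ 0.3481 -0.5048 -0.7611]
tool units [ 1.5619 -1.0786  0.1266]
```

>>> {"fn": "apply_moves", "kwargs": {
  "moves": [0, 0, 0, 0.3, -0.2, 0, 0, 0, 0, 0, 0.5, -0.34, 0, 0, 0, 0, 0, 0.5, -0.34, 0, 0, 0, 0, 0, 0.26, -0.2, 0.2, 0, 0, 0, 0, 0, 0, 0.15, 0, 0, 0, 0, 0, 0, 0, 0, 0, 0, 0, 0, 0, 0, 0, 0, 0, 0, 0, 0, 0, 0]
}}

```text
clock: 12.88
ee_pos: [611.9, 73.2, 66.8]
ee_rot: [-3.103, -0.49, 0.002]
contact_force: [0.5, -0.2, -0.0]
gripper_width: 14.5
gripper_force: 39.1
```

```bash
python3 d.py 612.2 73.7 63
```

```text
12.8833 [611.8673  73.2341  66.8495] 14.531538453200863 39.146509766578674 F [ 0.4873 -0.2398 -0.0441]
tool units [ 0.0186 -0.0136  0.154 ]
```

>>> {"fn": "apply_moves", "kwargs": {
  "moves": [0, 0, 0, 0.01, -0.01, 0.08, 0, 0, 0, 0, 0, 0, 0.08, 0, 0, 0, 0, 0, 0, 0.04, 0, 0, 0, 0, 0, 0, 0, 0, 0, 0, 0, 0, 0, 0, 0]
}}

```text
clock: 13.3
ee_pos: [612.4, 73.7, 62.1]
ee_rot: [3.103, 0.491, -0.001]
contact_force: [-1.0, -1.3, -2.0]
gripper_width: 14.5
gripper_force: 39.1
```

```bash
python3 d.py 612.2 73.7 63
```

```text
13.3 [612.4042  73.6651  62.13  ] 14.510899442651516 39.05953645706177 F [-0.9945 -1.2558 -2.0416]
tool units [-0.0074 -0.0038 -0.0348]
```

Still little force. I'll go down in small steps and watch the reading.

>>> {"fn": "apply_moves", "kwargs": {
  "moves": [0, 0, 0, 0, 0, 0.05, 0, 0, 0, 0, 0, 0, 0.05, 0, 0, 0, 0, 0, 0, 0, 0, 0, 0, 0, 0, 0, 0, 0]
}}

```text
clock: 13.63
ee_pos: [612.7, 73.7, 59.9]
ee_rot: [3.103, 0.491, -0.0]
contact_force: [-0.5, -1.5, -0.4]
gripper_width: 14.6
gripper_force: 39.2
```

It's going in without force. Carrying on.

>>> {"fn": "apply_moves", "kwargs": {
  "moves": [0, 0, 0, 0, 0, 0.06, 0, 0, 0, 0, 0, 0, 0.06, 0, 0, 0, 0, 0, 0, 0, 0, 0, 0, 0, 0, 0, 0, 0]
}}

```text
clock: 13.97
ee_pos: [612.6, 73.7, 56.7]
ee_rot: [3.103, 0.491, -0.0]
contact_force: [-0.8, -3.6, 0.2]
gripper_width: 14.9
gripper_force: 39.3
```

>>> {"fn": "apply_moves", "kwargs": {
  "moves": [0, 0, 0, 0, 0, 0.06, 0, 0, 0, 0, 0, 0, 0.04, 0, 0, 0, 0, 0, 0, 0, 0, 0, 0, 0, 0, 0, 0, 0]
}}

```text
clock: 14.3
ee_pos: [612.6, 73.7, 54.3]
ee_rot: [3.103, 0.491, -0.0]
contact_force: [-1.9, -4.5, 1.8]
gripper_width: 14.7
gripper_force: 39.4
```

>>> {"fn": "apply_moves", "kwargs": {
  "moves": [0, 0, 0, -0.02, 0.03, 0.05, 0, 0, 0, 0, 0, 0, 0.03, 0, 0, 0, 0, 0, 0, 0, 0, 0, 0, 0, 0, 0, 0, 0]
}}

```text
clock: 14.63
ee_pos: [612.2, 73.6, 51.9]
ee_rot: [-3.102, -0.491, 0.0]
contact_force: [-0.1, 0.2, -1.3]
gripper_width: 14.3
gripper_force: 39.2
```

>>> {"fn": "apply_moves", "kwargs": {
  "moves": [0, 0, 0, 0, 0, 0.04, 0, 0, 0, 0, 0, 0, 0.02, 0, 0, 0, 0, 0, 0, 0, 0, 0, 0, 0, 0, 0, 0, 0]
}}

```text
clock: 14.97
ee_pos: [612.4, 73.4, 50.9]
ee_rot: [-3.103, -0.491, -0.0]
contact_force: [-0.4, 1.0, 1.0]
gripper_width: 14.8
gripper_force: 39.3
```

>>> {"fn": "apply_moves", "kwargs": {
  "moves": [0, 0, 0, 0, 0, 0.04, 0, 0, 0, 0, 0, 0, 0, 0, 0, 0, 0, 0, 0, 0, 0, 0, 0, 0, 0, 0, 0, 0]
}}

```text
clock: 15.3
ee_pos: [612.5, 73.2, 50.0]
ee_rot: [-3.103, -0.491, -0.001]
contact_force: [-0.6, 0.7, 1.2]
gripper_width: 14.9
gripper_force: 39.4
```

>>> {"fn": "apply_moves", "kwargs": {
  "moves": [0, 0, 0, 0, 0, 0, 0.3, 0, 0, 0, 0, 0, 0, 0.5, 0, 0, 0, 0, 0, 0, 0.5, 0, 0, 0, 0, 0, 0, 0.5, 0, 0, 0, 0, 0, 0, 0.5, 0, 0, 0, 0, 0, -0.3, 0.5, 0, 0, 0, 0, 0, -0.8, 0.5, 0, 0, 0, 0, 0, -1, 0.5]
}}

```text
clock: 15.97
ee_pos: [610.8, 73.1, 101.2]
ee_rot: [-3.102, -0.491, 0.007]
contact_force: [0.6, -0.6, 0.0]
gripper_width: 42.8
gripper_force: 0.0
```

>>> {"fn": "apply_moves", "kwargs": {
  "moves": [0, 0, 0, 0, 0, -1, 0.5, 0, 0, 0, 0, 0, -1, 0.5, 0, 0, 0, -1, 0.3, -0.5, 0.5, 0, 0, 0, -1, 0.6, -0.5, 0.5, 0, 0, 0, -1, 0.8, 0, 0.5, 0, 0, 0, -1, 0.8, 0, 0.5, 0, 0, 0, -1, 0.8, 0, 0.5, 0, 0, 0, -1, 0.8, 0, 0.5]
}}

```text
clock: 16.63
ee_pos: [500.4, -71.7, 178.1]
ee_rot: [3.102, 0.492, 0.002]
contact_force: [-0.1, -0.6, 0.1]
gripper_width: 42.7
gripper_force: 0.0
```

>>> {"fn": "apply_moves", "kwargs": {
  "moves": [0, 0, 0, -1, 0.8, 0, 0.5, 0, 0, 0, -1, 0.8, 0, 0.5, 0, 0, 0, 0, 0, 0, 0.5, 0, 0, 0, 0, 0, 0, 0.5, 0, 0, 0, 0, 0, 0, 0.5]
}}

```text
clock: 17.05
ee_pos: [466.4, -124.2, 177.8]
ee_rot: [3.103, 0.49, 0.001]
contact_force: [0.0, -0.1, 0.7]
gripper_width: 42.7
gripper_force: 0.0
```

```bash
python3 d.py; python3 - <<'E'
from ortho import *
ims=[]
for c in('top','side'):
    fs=[robot.grab_frame(c) for _ in range(5)]; f=fs[0]; f['range_z']=np.median([g['range_z'] for g in fs],0)
    P=cloud(f); m=(np.hypot(P[...,0]-612,P[...,1]-75)<25)&(P[...,2]>70); print(c,m.sum(),np.percentile(P[m],[5,50,95],axis=0).round(1))
    T=np.linalg.inv(np.array(f['T'])); q=T[:3,:3]@np.array([600,60,44])+T[:3,3]
    u=int(f['cx']+f['fx']*q[0]/-q[2]); v=int(f['cy']-f['fy']*q[1]/-q[2])
    ims.append(cv2.resize(f['img'][v-60:v+60,u-60:u+60,::-1],(400,400),interpolation=cv2.INTER_CUBIC))
cv2.imwrite('pics/end.png',np.hstack(ims))
E
```

```text
17.05 [ 466.3538 -124.167   177.8218] 42.65416104993711 0.0 F [ 0.0142 -0.076   0.6746]
top 62 [[603.   67.4  71.3]
 [609.6  74.8  79.7]
 [616.2  80.6  81.1]]
side 57 [[604.8  69.1  70.6]
 [610.8  78.2  76.3]
 [619.   81.8  77.5]]
```

View pics/end.png

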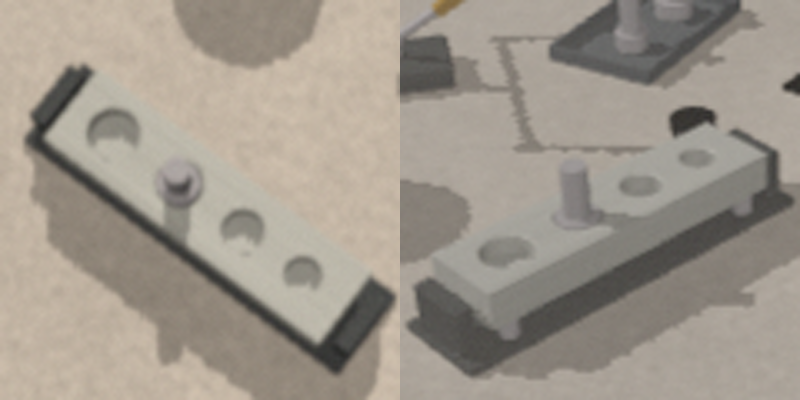

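Both views show the plug upright in the third pocket. The stem top is at about 78 mm, which is what a fully home plug should give.

```bash
python3 -c "
from cell import robot
print(robot.finish_job())"
```

```text
the job is handed in; nothing more can be done
None
```

The mat plug is the 27 mm one: the 22 and 25 mm pockets refused it under light pressure (up to about 6 N), and it now stands upright, released and fully home in the 28 mm pocket; the job is handed in, but no verdict came back.

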